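# Egg spacer onto the bare peg

### The arm

A 6-joint arm with a two-finger parallel gripper is mounted at the origin on the work surface. World frame = base frame: x ahead of the robot, y to its left, z up, the work surface at z = 0. Lengths are in m, angles in rad, forces in N, time in s.
With the tool pointing down it reaches from about 0.375 to 0.975 m from the base axis. Payload 3.8 kg.
Tool frame: the origin (TCP) lies at the very end of the fingers, on their centre line; the grasp point (between the pads) lies 19 mm behind it; z points along the fingers, y is the direction in which the jaws open and shut (so a half turn about z gives the same grasp; the last joint's range is limited). The gripper opens to 85 mm and grips with 20 to 120 N. Pads are 22 mm wide; open, the fingers measure 114 mm over their backs; the gripper's body (76 mm by 85 mm) begins 54 mm behind the grasp point. The pads swing forward as they close: fully open they stand 13 mm farther back than shut.
Start: joints at [1.271, 0.264, 1.604, -0, 1.274, -0.037], TCP at [0.175, 0.652, 0.231] pointing down, gripper open.
Joint ranges: [-2.63, 2.63], [-0.94, 2.18], [0.31, 2.57], [-1.31, 4.45], [0, 2.66], [-2.55, 2.55]. Speed limits (rad/s): [2.57, 2.57, 3.14, 3.14, 3.14, 3.14].

### API

Orientations are given as a rotation vector (axis times angle).
In Python, from workcell import bot, read_camera, finish_job gives the robot as it stands. The module is installed in compiled form; this text tells all that it offers.
- The arm moves only by the tool servo_tool, never from a script. Its argument "targets" is text: rows parted by semicolons, each of 7 numbers parted by spaces: the turn, a rotation vector about the tool's x, y, z in rad, then the shift along the tool's x, y, z in mm, then the finger opening in mm, from 0 to 85.4. In form: wx wy wz x y z gripper; .... A call has 1 to 8 rows; each row shifts and turns the pose as measured when the row begins, along the tool's axes as they then stand; what a row does not reach is not made up. A row lasts 1/12 s, in which the tool goes at most 41.7 mm and 7.16 degrees, less where a joint would pass 70% of its speed; a pose out of reach is approached as far as the arm can. A call is refused whole if a number of a shift passes 41.7 or a number of a turn 0.125, either way. A call with a gripper value outside its range is refused whole. The fingers move at their own pace and stop on an object; "newtons" is the grip in N (left out, the last holds). Time passes only in rows, so rows that do not move let the fingers close. It gives the time, the measured TCP pose, the force and the opening at its end, in the units of the state.
- bot.read_state(): the state, without advancing time (a new reading comes with each control period).
- read_camera(name): name is "side" or "top" or "wrist"; returns a dict with "image" (480x640x3 uint8, red, green, blue), "mtx" (3x3 intrinsics, pixels), "k1" (the pictures are not rectified: a ray, as slopes to the right and down, at radius r is drawn at 1 + k1 r^2 times it, then the intrinsics apply), "eye" and "orientation" of the camera in the world; the wrist camera has in their place "T_tool_cam" (4x4, takes a point from camera to tool coordinates, whose origin is the TCP and whose axes are the flange's). Camera axes: x right, y up, looking along -z (the intrinsics and any distortion apply to the point x, -y, -z); pixel columns grow to the right and rows downward; lengths in m; the calibration is good to about 2 mm. A picture is of the moment at which its call begins: read the wrist's pose just before it. There is no depth.
- finish_job(): hands the job in, once; it reports no verdict.
The state is a dict: "time": time; "q": joint angles; "joint_vel": joint speeds; "joint_torque": joint torques, N m; "tool_pos": TCP position; "tcp_rot": TCP orientation; "wrist_force": force on the tool from outside, world axes, zero at the start; "torque": the same for the moment, N m; "width": opening from 0.0 (shut) to 1.0 (fully open).
Only numpy, scipy, OpenCV 4.12 (cv2) and the standard library are available. Lean on these libraries where they do the work, as an engineer would, in place of code of your own. Each camera call takes 0.05 s, during which the arm holds its last target.

### The job

Put the turquoise egg spacer over whichever peg of the oak rail is bare, so that it sits fully down and flat on the board, and let go of it. Leave the steel hook and the beechwood paddle where they are on their own pegs.

Things in the scene. Friction and masses are not known exactly. Their poses are not given: they have to be found in the camera images.
- spacer_centre (a point): Centre (half-way up) of the turquoise plastic egg spacer: upright tube, 50 mm outside, 30 mm bore, 40 mm high, 28 to 56 g, same both ways up. Loose on the grey shelf (z = 0) in front of the rail, in a row, any order, with a black rubber door stop (48 mm wide, 34 high) and a flat chrome fan guard (90 mm wide, 6 thick), 0.13 m or more apart. z axis: bore, up.
- rail: Fixed oak board 18 mm thick on the shelf, three upright dark pegs, 16 mm diameter, 50 mm tall above the board. Origin: middle peg's axis, board's underside (z = 0). y axis: along the peg row; pegs at y = -0.13, 0, +0.13 m, x = 0. Board spans x -0.037 to 0.173, y -0.19 to 0.19; x points away from the robot. One peg holds the hook, one the paddle, one is bare, in any order.
- hook_eye (a point): Centre of the eye of the steel egg tray hook, which lies flat on the board with its eye (38 mm outside, 26 mm inside, 6 mm thick) over one of the pegs and its shank running 150 mm along the rail's +x. Loose.
- paddle_eye (a point): Centre of the hole in the handle of the beechwood candling paddle, which lies flat on the board with this 24 mm square hole (in a 44 mm wide end, 10 mm thick) over one of the pegs and its 70 mm wide blade out to 160 mm along the rail's +x. Loose.
There are look-alikes about, which are no part of the job. What is shaped like the part that bears hook_eye but blue is not meant. Of the things that look like the part that bears paddle_eye, the smallest one is meant.

How it is judged:
By the outcome, as a careful person would: the job done as asked, in the order asked, and still so for the second after the job is handed in, with the robot touching nothing.
It also fails if it takes over 35 s, if anything falls off the work surface, if the arm or the gripper's body presses on something with over 40 N, if the wrist force passes 120 N, or if a joint passes its speed limit or range.

## Working session

There is one attempt and no reset: what is moved stays moved. The work goes in short steps, Python scripts to look and compute and a tool call to move; the robot and the scene stay as the last step left them, time stands still between calls to the robot, and variables do not carry over. Pictures are saved under pics/ and viewed, and the job is handed in when it is done.

Besides the shell and the picture viewer there is one more tool, called after "Emit:" by a JSON object that holds its "fn" and its "kwargs", one argument or row to a line. servo_tool: Moves the arm, as the interface text tells. Its arguments: {"type":"object","properties":{"targets":{"type":"string"},"newtons":{"type":"number"}},"required":["targets"]}

```bash
mkdir -p pics; cat > h.py <<'E'
import numpy as np, cv2, pickle
from scipy.spatial.transform import Rotation as R
def ray(c,uv,pose=None):
    K=np.array(c['mtx']);p=np.linalg.solve(K,np.array([uv[0],uv[1],1.0]));d=p[:2]
    s=d.copy()
    for _ in range(20): s=d/(1+c['k1']*(s@s))
    v=np.array([s[0],-s[1],-1.0])
    if 'T_tool_cam' in c:
        T=np.array(c['T_tool_cam']);Rt=R.from_rotvec(pose['tcp_rot']).as_matrix();
        return Rt@T[:3,3]+np.array(pose['tool_pos']), Rt@T[:3,:3]@v
    o=np.array(c['orientation'])
    Rm=o if o.shape==(3,3) else (R.from_rotvec(o).as_matrix() if o.size==3 else None)
    return np.array(c['eye']),Rm@v
def onz(c,uv,z,pose=None):
    o,d=ray(c,uv,pose);return o+d*(z-o[2])/d[2]
def proj(c,P):
    Rm=np.array(c['orientation']);Rm=Rm if Rm.shape==(3,3) else R.from_rotvec(Rm).as_matrix()
    q=Rm.T@(np.array(P)-c['eye']);s=np.array([q[0],-q[1]])/-q[2];s=s*(1+c['k1']*(s@s))
    return (np.array(c['mtx'])@[s[0],s[1],1])[:2]
E
python3 - <<'E'
from workcell import *
import cv2,pickle
print(bot.read_state())
for n in ('top','side','wrist'):
    s=bot.read_state();c=read_camera(n);pickle.dump((c,s),open(n+'0.pkl','wb'))
    cv2.imwrite(f'pics/{n}0.png',c['image'][:,:,::-1]);print(n,{k:v for k,v in c.items() if k!='image'})
E
```

```text
{'time': 0.0, 'q': array([ 1.27110333e+00,  2.64805213e-01,  1.60534521e+00, -1.35328350e-05,
        1.27369365e+00, -3.69180151e-02]), 'joint_vel': array([-1.04754854e-04, -4.16393174e-04, -5.44021349e-04,  1.17822017e-03,
       -6.81186412e-05, -1.73606954e-03]), 'joint_torque': array([-2.02093535e-03, -5.15125537e+01, -3.67301524e+01, -5.94144494e-04,
        1.25865592e-02, -1.86959022e-05]), 'tool_pos': array([0.17514545, 0.65114062, 0.22994249]), 'tcp_rot': array([-0.41152524, -3.11415315,  0.00348955]), 'wrist_force': array([-0.474416  , -0.20340103,  0.63688597]), 'torque': array([ 0.01905547,  0.02769083, -0.00157404]), 'width': 1.001431958696146}
top {'mtx': array([[580.03431347,   0.        , 315.43394197],
       [  0.        , 580.03431347, 235.16347822],
       [  0.        ,   0.        ,   1.        ]]), 'k1': 0.018342660741320096, 'eye': array([0.34384703, 0.02037288, 1.35547459]), 'orientation': array([ 0.04459459, -0.06326048, -1.57531768])}
side {'mtx': array([[620.07830651,   0.        , 317.58097451],
       [  0.        , 620.07830651, 235.70902166],
       [  0.        ,   0.        ,   1.        ]]), 'k1': -0.0583629865870977, 'eye': array([0.22080671, 1.09120561, 1.04913819]), 'orientation': array([ 0.10438122, -1.20761031, -2.69414862])}
wrist {'mtx': array([[345.12753043,   0.        , 321.43438613],
       [  0.        , 345.12753043, 242.10664804],
       [  0.        ,   0.        ,   1.        ]]), 'k1': 0.012287228119482135, 'T_tool_cam': array([[ 2.40549438e-05,  9.62754232e-01,  2.70378047e-01,
         6.78331556e-02],
       [ 9.99999518e-01, -2.88487584e-04,  9.38270368e-04,
         1.87451210e-04],
       [ 9.81324477e-04,  2.70377894e-01, -9.62753775e-01,
        -1.42945057e-01],
       [ 0.00000000e+00,  0.00000000e+00,  0.00000000e+00,
         1.00000000e+00]])}
```

View pics/top0.png

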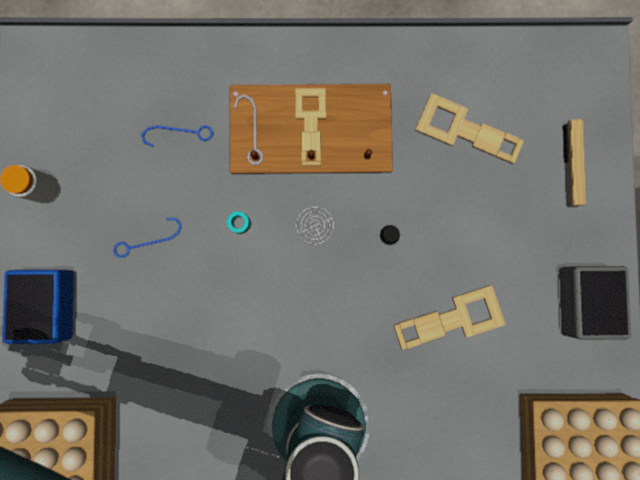

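View pics/side0.png

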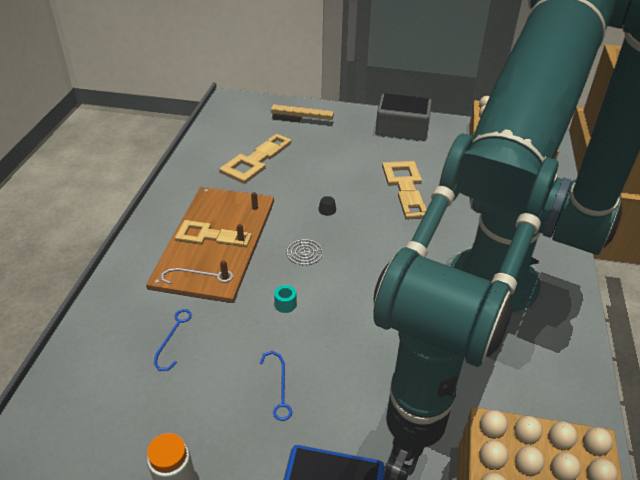

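View pics/wrist0.png

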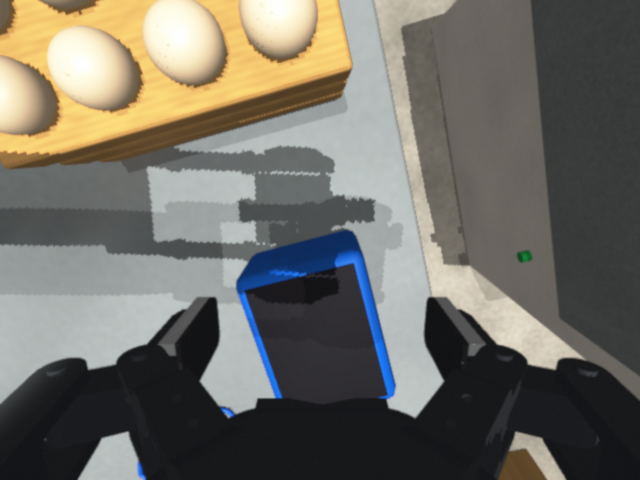

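The top view shows the turquoise spacer at (239,222). The hook is on the left peg at (255,157), the paddle is on the middle peg at (311,155), and the right peg at (368,154) is bare. The fan guard is at (315,226) and the stop at (390,235). Next I'll measure them.

```bash
python3 - <<'E'
from h import *
for n in ('top','side'):
    c,s=pickle.load(open(n+'0.pkl','rb'));im=c['image'];hsv=cv2.cvtColor(im,cv2.COLOR_RGB2HSV)
    m=cv2.inRange(hsv,(83,120,60),(95,255,255))
    cs=sorted(cv2.findContours(m,cv2.RETR_EXTERNAL,cv2.CHAIN_APPROX_NONE)[0],key=cv2.contourArea)[-4:]
    for k in cs:
        if cv2.contourArea(k)<60: continue
        e=cv2.fitEllipse(k);print(n,'turq',np.round(e[0],1),np.round(e[1],1),cv2.contourArea(k),cv2.boundingRect(k), 'z.04',onz(c,e[0],.04).round(4),'z.02',onz(c,e[0],.02).round(4))
    if n=='top': roi=(slice(135,170),slice(235,390))
    else: roi=(slice(185,290),slice(210,280))
    v=hsv[...,2].copy(); mm=np.zeros_like(m); mm[roi]=(v[roi]<75)*255
    k_,lab,st,ce=cv2.connectedComponentsWithStats(mm)
    for i in range(1,k_):
        if st[i,4]>15: print(n,'peg',st[i],ce[i].round(1))
    # board corners
    b=cv2.inRange(hsv,(5,90,60),(15,220,220));b=cv2.morphologyEx(b,cv2.MORPH_CLOSE,np.ones((9,9)))
    k=max([k for k in cv2.findContours(b,0,2)[0] if cv2.boundingRect(k)[1]<250],key=cv2.contourArea)
    q=cv2.boxPoints(cv2.minAreaRect(k)) if n=='top' else cv2.approxPolyDP(k,8,True)[:,0]
    for p in q: print(n,'corner',p.round(1),onz(c,p,.018).round(4))
c,_=pickle.load(open('top0.pkl','rb'))
cv2.imwrite('pics/z0.png',cv2.resize(c['image'][75:250,220:400,::-1],None,fx=4,fy=3.4,interpolation=cv2.INTER_CUBIC))
c,_=pickle.load(open('side0.pkl','rb'))
cv2.imwrite('pics/z1.png',cv2.resize(c['image'][180:320,140:320,::-1],None,fx=4,fy=4,interpolation=cv2.INTER_CUBIC))
E
```

```text
top turq [237.8 221.7] [20.9 21.8] 356.5 (227, 211, 23, 22) z.04 [0.4656 0.1809 0.04  ] z.02 [0.4675 0.1833 0.02  ]
top peg [251 152   8   8  38] [254.8 156.1]
top peg [308 152   6   8  31] [310.7 155.6]
top peg [364 152   7   7  31] [366.9 155.3]
top corner [229.3  84.7] [0.7905 0.2044 0.018 ]
top corner [391.3  83.3] [ 0.7932 -0.1764  0.018 ]
top corner [392.  171.9] [ 0.5827 -0.1752  0.018 ]
top corner [230.  173.3] [0.5808 0.2019 0.018 ]
side turq [284.9 298. ] [21.9 27.5] 468.5 (274, 285, 22, 27) z.04 [0.4623 0.1982 0.04  ] z.02 [0.4671 0.1805 0.02  ]
side peg [252 194   6  15  67] [254.2 201.2]
side peg [237 226   7  15  73] [240.1 233.1]
side peg [238 226  26  64  76] [250.1 258.2]
side peg [221 263   7  16  88] [224.  270.7]
side corner [200 187] [ 0.7913 -0.1701  0.018 ]
side corner [146 285] [0.7882 0.2071 0.018 ]
side corner [233 301] [0.5786 0.2119 0.018 ]
side corner [273 197] [ 0.5852 -0.1697  0.018 ]
```

View pics/z0.png

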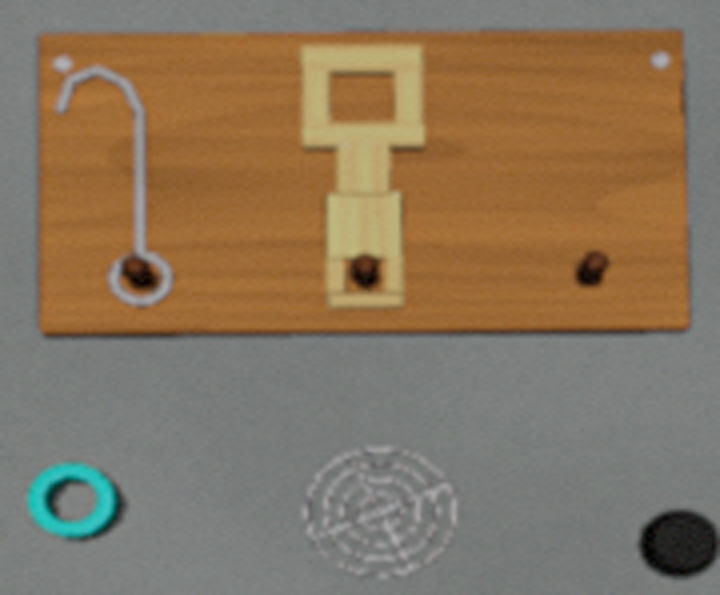

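View pics/z1.png

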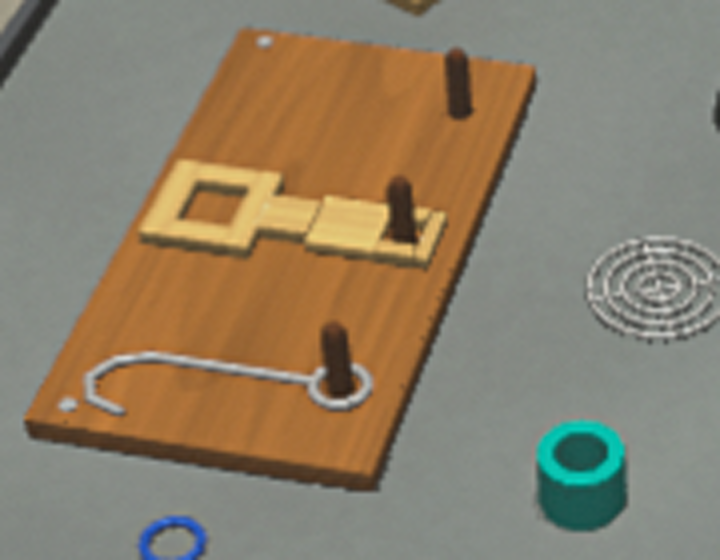

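```bash
cat > go.py <<'E'
import sys
from workcell import bot
from h import *
t=np.array([float(a) for a in sys.argv[1:4]])
s=bot.read_state();Rt=R.from_rotvec(s['tcp_rot']);d=t-s['tool_pos']
zt=Rt.as_matrix()[:,2]; tilt=Rt.inv().apply(np.cross(zt,[0,0,-1]))
print('t',s['time'],'pos',np.round(s['tool_pos'],4),'shift mm',np.round(Rt.inv().apply(d)*1000,1),'tilt fix',tilt.round(4),'yaw y',np.degrees(np.arctan2(*Rt.as_matrix()[:2,1][::-1])).round(1),'F',np.round(s['wrist_force'],2),'w',s['width'])
E
python3 go.py 0.466 0.181 0.2
```

```text
t 0.15 pos [0.1752 0.6513 0.2302] shift mm [-403.  -378.5   30.9] tilt fix [-0.0018 -0.0001 -0.    ] yaw y 74.9 F [ 0.7  -1.37 -0.2 ] w 0.9968308918084433
```

Emit:
{"fn": "servo_tool", "kwargs": {
  "targets": "0 0 0 -29 -27 0 85; 0 0 0 -29 -27 0 85; 0 0 0 -29 -27 0 85; 0 0 0 -29 -27 0 85; 0 0 0 -29 -27 0 85; 0 0 0 -29 -27 0 85; 0 0 0 -29 -27 0 85; 0 0 0 -29 -27 0 85"
}}

```text
time: 0.82
tool_pos: [0.3434, 0.3777, 0.2249]
tcp_rot: [-0.39, -3.113, 0.007]
wrist_force: [-0.2, -0.1, -0.1]
width: 0.997
```

```bash
python3 go.py 0.466 0.181 0.2
```

```text
t 0.8167 pos [0.3434 0.3777 0.2249] shift mm [-167.4 -160.2   25. ] tilt fix [-0.0046 -0.0034 -0.    ] yaw y 75.7 F [-0.18 -0.12 -0.12] w 0.9970526983982224
```

Emit:
{"fn": "servo_tool", "kwargs": {
  "targets": "0 0 0 -28 -27 3 85; 0 0 0 -28 -27 3 85; 0 0 0 -28 -27 3 85; 0 0 0 -28 -27 3 85; 0 0 0 -28 -27 3 85; 0 0 0 -27 -26 3 85; 0 0 0 0 0 0 85"
}}

```text
time: 1.4
tool_pos: [0.4711, 0.1639, 0.2062]
tcp_rot: [-0.397, -3.116, 0.009]
wrist_force: [-0.1, 1.1, -0.4]
width: 0.994
```

```bash
python3 go.py 0.466 0.181 0.2; python3 - <<'E'
from h import *
from workcell import *
s=bot.read_state();c=read_camera('wrist');pickle.dump((c,s),open('w1.pkl','wb'))
cv2.imwrite('pics/w1.png',c['image'][:,:,::-1])
E
```

```text
t 1.4 pos [0.4711 0.1639 0.2062] shift mm [ 9.2 15.3  6.1] tilt fix [-0.0055  0.0001 -0.    ] yaw y 75.5 F [-0.09  1.05 -0.4 ] w 0.9940611172683262
```

View pics/w1.png

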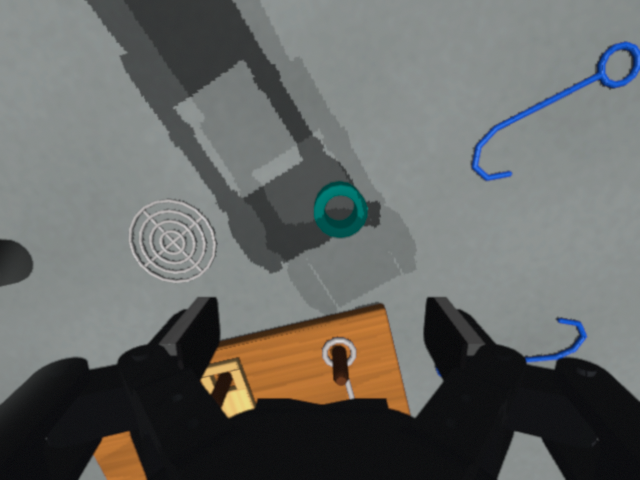

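The wrist picture shows the spacer at (340,209), with the hook on its peg at (340,360). I'll measure the rim from here.

```bash
cat > sp.py <<'E'
from h import *
import sys
def spacer(c,s):
    hsv=cv2.cvtColor(c['image'],cv2.COLOR_RGB2HSV);m=cv2.inRange(hsv,(80,110,40),(97,255,255))
    k=max(cv2.findContours(m,cv2.RETR_EXTERNAL,cv2.CHAIN_APPROX_NONE)[0],key=cv2.contourArea)
    print('ell',cv2.fitEllipse(k),cv2.boundingRect(k))
    # outer contour onto plane z: fit circle
    for z in (.04,.02,0):
        P=np.array([onz(c,p,z,s)[:2] for p in k[:,0].astype(float)])
        cc,r=cv2.minEnclosingCircle((P*1000).astype(np.float32));print(z,np.round(cc,1),round(r,1),np.round(P.mean(0)*1000,1))
if __name__=='__main__':
    c,s=pickle.load(open(sys.argv[1],'rb'));spacer(c,s)
    # inner hole top rim
    hsv=cv2.cvtColor(c['image'],cv2.COLOR_RGB2HSV);m=cv2.inRange(hsv,(80,110,90),(97,255,255))
    cv2.imwrite('pics/m_'+sys.argv[1][:-4]+'.png',cv2.resize(c['image'][150:270,270:410,::-1],None,fx=5,fy=5))
E
python3 sp.py w1.pkl
```

```text
ell ((339.73614501953125, 209.45932006835938), (53.259307861328125, 56.03499221801758), 168.30860900878906) (314, 181, 54, 57)
0.04 [463.8 181.7] 26.1 [464.1 181.6]
0.02 [467.6 181.7] 27.8 [467.9 181.6]
0 [471.3 181.7] 29.5 [471.7 181.6]
```

View pics/m_w1.png

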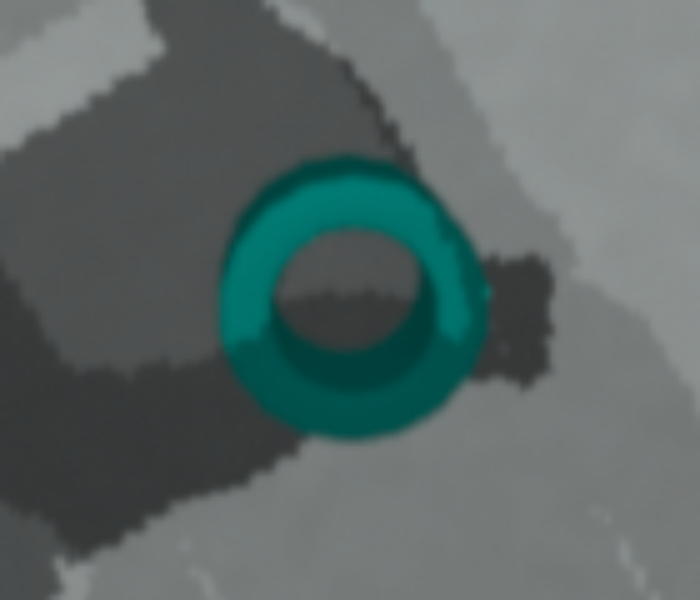

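```bash
python3 go.py 0.4655 0.181 0.008
```

```text
t 1.45 pos [0.4698 0.1659 0.2062] shift mm [  7.6  14.3 198.2] tilt fix [-0.004  -0.0017  0.    ] yaw y 75.5 F [-0.14  0.46 -0.53] w 0.9938515354079376
```

Emit:
{"fn": "servo_tool", "kwargs": {
  "targets": "0 0 0 7 13 0 85; 0 0 0 0 0 35 85; 0 0 0 0 0 35 85; 0 0 0 0 0 25 85; 0 0 0 0 0 0 85"
}}

```text
time: 1.87
tool_pos: [0.4674, 0.1834, 0.1115]
tcp_rot: [0.403, 3.113, 0.003]
wrist_force: [-1.0, 0.6, -1.2]
width: 0.991
```

```bash
python3 go.py 0.4655 0.181 0.008; python3 - <<'E'
from h import *
from workcell import *
s=bot.read_state();c=read_camera('wrist');pickle.dump((c,s),open('w2.pkl','wb'))
cv2.imwrite('pics/w2.png',c['image'][:,:,::-1])
E
python3 sp.py w2.pkl
```

```text
t 1.8667 pos [0.4674 0.1834 0.1115] shift mm [  1.5  -3.1 103.5] tilt fix [0.0022 0.0028 0.    ] yaw y 75.3 F [-1.03  0.57 -1.19] w 0.9913299789115755
ell ((318.2931823730469, 245.91209411621094), (74.2923812866211, 80.45922088623047), 4.571348667144775) (281, 205, 76, 81)
0.04 [462.6 182.7] 27.3 [462.7 182.6]
0.02 [468.3 181.1] 29.9 [468.4 180.9]
0 [474.  179.4] 32.4 [474.1 179.3]
```

View pics/w2.png

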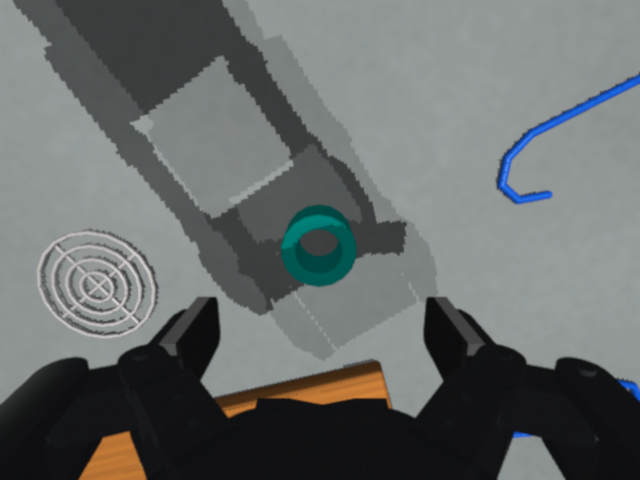

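The spacer at (318,246) is centred between the fingers, so I'll descend.

Emit:
{"fn": "servo_tool", "kwargs": {
  "targets": "0 0 0 1 -1 35 85; 0 0 0 1 -1 30 85; 0 0 0 0 0 20 85; 0 0 0 0 0 8 85; 0 0 0 0 0 0 85"
}}

```text
time: 2.33
tool_pos: [0.4737, 0.1895, 0.0279]
tcp_rot: [0.394, 3.098, 0.017]
wrist_force: [-0.0, 0.2, -0.3]
width: 0.998
```

```bash
python3 go.py 0.4655 0.181 0.008
```

```text
t 2.3333 pos [0.4737 0.1895 0.0279] shift mm [  6.1 -10.5  19.7] tilt fix [ 0.0131  0.0171 -0.    ] yaw y 75.5 F [-0.04  0.15 -0.27] w 0.9984811271306425
```

Emit:
{"fn": "servo_tool", "kwargs": {
  "targets": "0.013 0.017 0 6 -10 0 85; 0 0 0 0 0 0 85"
}}

```text
time: 2.5
tool_pos: [0.4664, 0.1822, 0.0306]
tcp_rot: [0.393, 3.116, 0.001]
wrist_force: [-0.5, -0.3, -0.5]
width: 0.994
```

```bash
python3 go.py 0.4655 0.181 0.008
```

```text
t 2.5 pos [0.4664 0.1822 0.0306] shift mm [ 0.6 -1.4 22.6] tilt fix [ 0.0006  0.001  -0.    ] yaw y 75.6 F [-0.47 -0.26 -0.53] w 0.9936102020176558
```

Emit:
{"fn": "servo_tool", "kwargs": {
  "targets": "0 0 0 1 -1 10 85; 0 0 0 0 0 10 85; 0 0 0 0 0 0 85"
}}

```text
time: 2.75
tool_pos: [0.4694, 0.1826, 0.0142]
tcp_rot: [0.393, 3.107, 0.008]
wrist_force: [-0.7, -0.5, -0.9]
width: 0.997
```

```bash
python3 go.py 0.4655 0.181 0.008
```

```text
t 2.75 pos [0.4694 0.1826 0.0142] shift mm [ 3.4 -2.6  6.2] tilt fix [ 0.006   0.0093 -0.    ] yaw y 75.6 F [-0.71 -0.54 -0.91] w 0.9965788065469492
```

Emit:
{"fn": "servo_tool", "kwargs": {
  "targets": "0.006 0.009 0 3 -2 5 85; 0 0 0 0 0 0 85"
}}

```text
time: 2.92
tool_pos: [0.466, 0.1813, 0.009]
tcp_rot: [-0.395, -3.117, 0.0]
wrist_force: [-0.2, -0.4, -0.2]
width: 0.997
```

```bash
python3 go.py 0.4655 0.181 0.008
```

```text
t 2.9167 pos [0.466  0.1813 0.009 ] shift mm [ 0.4 -0.5  1. ] tilt fix [-0.0001 -0.0001  0.    ] yaw y 75.6 F [-0.17 -0.36 -0.25] w 0.9970488481152672
```

Emit:
{"fn": "servo_tool", "kwargs": {
  "targets": "0 0 0 0 0 0 60; 0 0 0 0 0 0 54; 0 0 0 0 0 0 40; 0 0 0 0 0 0 40; 0 0 0 0 0 0 40; 0 0 0 0 0 0 40",
  "newtons": 40
}}

```text
time: 3.42
tool_pos: [0.4666, 0.1815, 0.0092]
tcp_rot: [0.395, 3.116, 0.0]
wrist_force: [0.1, 0.3, 0.0]
width: 0.567
```

```bash
python3 go.py 0.4655 0.181 0.1; python3 - <<'E'
from h import *
from workcell import *
s=bot.read_state();c=read_camera('wrist');pickle.dump((c,s),open('w3.pkl','wb'))
cv2.imwrite('pics/w3.png',c['image'][:,:,::-1])
E
```

```text
t 3.4167 pos [0.4666 0.1815 0.0092] shift mm [  0.9  -0.7 -90.8] tilt fix [0.0001 0.0003 0.    ] yaw y 75.5 F [0.14 0.28 0.02] w 0.5669236061548327
```

View pics/w3.png

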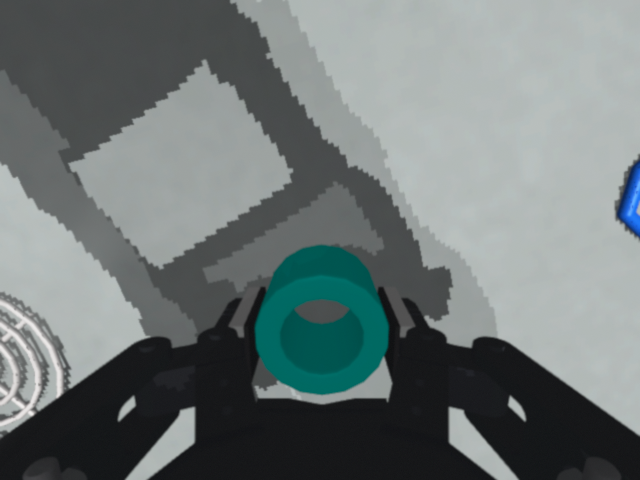

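The spacer is gripped, with its rim at about (321,333). I'll lift it.

Emit:
{"fn": "servo_tool", "kwargs": {
  "targets": "0 0 0 0 0 0 40; 0 0 0 0 0 -10 40; 0 0 0 0 0 -25 40; 0 0 0 0 0 -35 40; 0 0 0 0 0 -35 40; 0 0 0 0 0 -30 40; 0 0 0 0 0 0 40"
}}

```text
time: 4.05
tool_pos: [0.4629, 0.1803, 0.1492]
tcp_rot: [-0.394, -3.108, 0.006]
wrist_force: [1.1, -0.1, 0.7]
width: 0.572
```

```bash
python3 go.py 0.62 -0.116 0.16; python3 - <<'E'
from h import *
from workcell import *
s=bot.read_state();c=read_camera('wrist');pickle.dump((c,s),open('w4.pkl','wb'))
cv2.imwrite('pics/w4.png',c['image'][:,:,::-1])
E
```

```text
t 4.05 pos [0.4629 0.1803 0.1492] shift mm [-226.  -247.8  -11.3] tilt fix [-0.0051 -0.0078  0.    ] yaw y 75.5 F [ 1.05 -0.11  0.67] w 0.5724745328624505
```

View pics/w4.png

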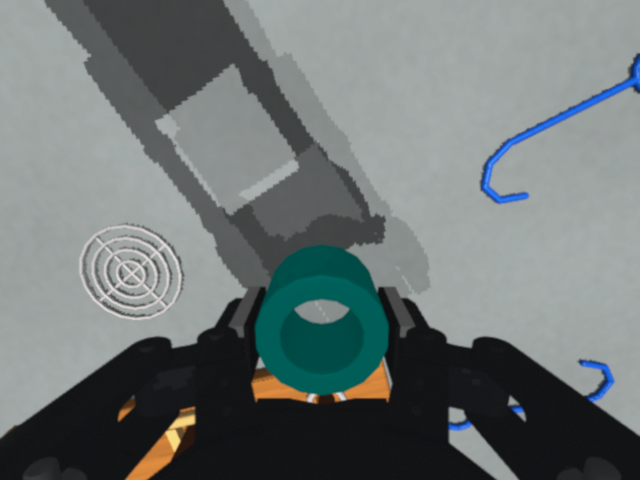

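```bash
python3 - <<'E'
from h import *
c,s=pickle.load(open('w4.pkl','rb'))
im=c['image'];cv2.imwrite('pics/m_w4.png',cv2.resize(im[235:405,240:400,::-1],None,fx=4.4,fy=3.5))
s0=dict(tool_pos=np.zeros(3),tcp_rot=np.zeros(3))
for uv in [(322,335),(322,330),(255,333),(388,333),(322,393)]: print(uv,(onz(c,uv,-.0308,s0)*1000).round(1))
# pegs: line through bases/tops
c1,_=pickle.load(open('top0.pkl','rb'));c2,_=pickle.load(open('side0.pkl','rb'))
# zoomed picture readings, bare peg: top cam tip/base, side cam tip/base
def tri(a,b):
    o1,d1=ray(c1,a);o2,d2=ray(c2,b);A=np.c_[d1,-d2];t=np.linalg.lstsq(A,o2-o1,rcond=None)[0];p,q=o1+t[0]*d1,o2+t[1]*d2
    return (p+q)/2,np.linalg.norm(p-q)
for c_,x0,y0,w,h in((c1,340,135,50,40),(c2,235,180,45,40)):
    cv2.imwrite('pics/pg%d.png'%x0,cv2.resize(c_['image'][y0:y0+h,x0:x0+w,::-1],None,fx=14,fy=14,interpolation=cv2.INTER_NEAREST))
for P in ([.62,-.116,.018],[.62,-.116,.068]): print(proj(c1,P).round(1),proj(c2,P).round(1))
E
```

```text
(322, 335) [  1.1   0.3 -30.8]
(322, 330) [  3.2   0.3 -30.8]
(255, 333) [  2.  -24.1 -30.8]
(388, 333) [  2.   24.3 -30.8]
(322, 393) [-23.8   0.3 -30.8]
[366.5 156.2] [255.  207.6]
[368.7 151.6] [254.  192.6]
```

View pics/pg340.png

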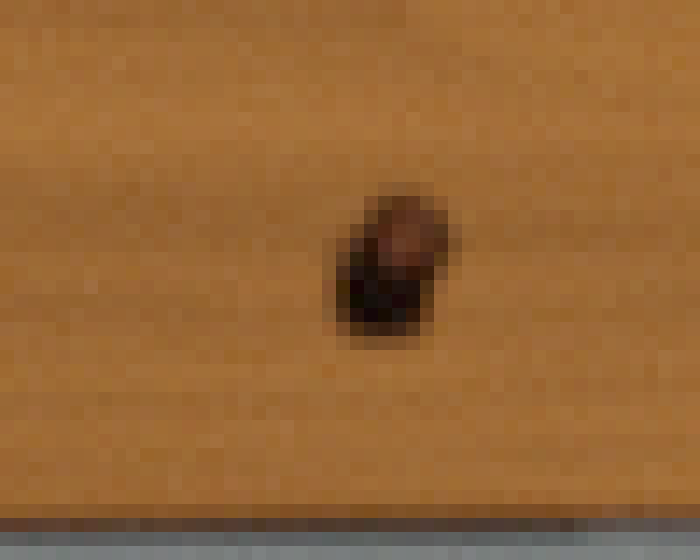

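View pics/pg235.png

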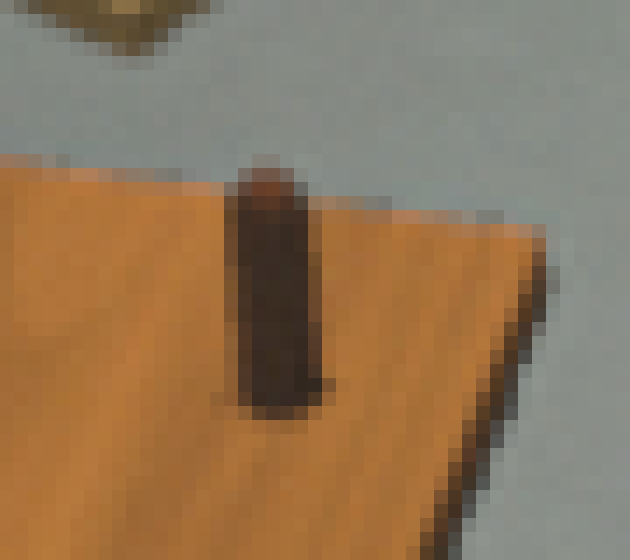

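View pics/m_w4.png

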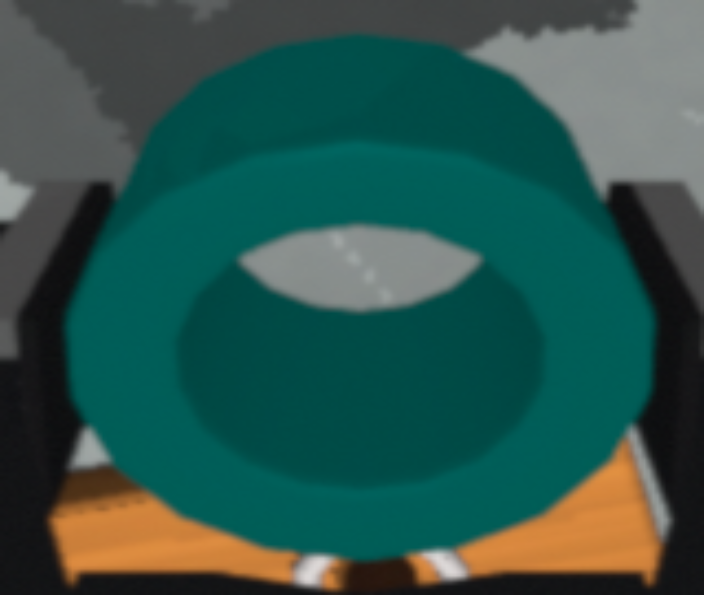

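Bare peg: the tip is predicted at (368.7,151.6) top and (254.0,192.6) side for (0.620,-0.116,0.068). I read it at (368.5,151.4) and (253.6,192.0), so they agree to within about 1 mm. The spacer sits about 1 mm off the TCP along tool x. I'll carry it over now.

Emit:
{"fn": "servo_tool", "kwargs": {
  "targets": "0 0 0 -15 -17 -2 40; 0 0 0 -23 -25 -1 40; 0 0 0 -23 -25 -1 40; 0 0 0 -23 -25 -1 40; 0 0 0 -23 -25 -1 40; 0 0 0 -23 -25 -1 40; 0 0 0 -23 -25 -1 40; 0 0 0 -23 -25 -1 40"
}}

```text
time: 4.77
tool_pos: [0.5807, -0.0527, 0.149]
tcp_rot: [-0.375, -3.097, 0.004]
wrist_force: [0.8, -0.2, -0.1]
width: 0.568
```

```bash
python3 go.py 0.621 -0.116 0.13
```

```text
t 4.7667 pos [ 0.5807 -0.0527  0.149 ] shift mm [-54.6 -51.7  18.1] tilt fix [-0.0054 -0.0215 -0.    ] yaw y 76.2 F [ 0.79 -0.22 -0.13] w 0.5684498600105001
```

Emit:
{"fn": "servo_tool", "kwargs": {
  "targets": "-0.003 -0.01 0 -20 -20 0 40; -0.003 -0.01 0 -17 -16 0 40; 0 0 0 -5 -4 0 40; 0 0 0 0 0 0 40"
}}

```text
time: 5.1
tool_pos: [0.6119, -0.1106, 0.1426]
tcp_rot: [-0.387, -3.11, 0.001]
wrist_force: [0.1, 0.0, -0.5]
width: 0.572
```

```bash
python3 go.py 0.621 -0.116 0.13
```

```text
t 5.1 pos [ 0.6119 -0.1106  0.1426] shift mm [-10.2  -3.   12.6] tilt fix [-0.0013 -0.0076  0.    ] yaw y 75.8 F [ 0.07  0.03 -0.45] w 0.5716819418624657
```

Emit:
{"fn": "servo_tool", "kwargs": {
  "targets": "0 -0.007 0 -10 -3 12 40; 0 0 0 0 0 0 40"
}}

```text
time: 5.27
tool_pos: [0.619, -0.1152, 0.1284]
tcp_rot: [-0.389, -3.112, 0.0]
wrist_force: [-0.5, 0.4, -1.4]
width: 0.57
```

```bash
python3 go.py 0.621 -0.116 0.09; python3 - <<'E'
from h import *
from workcell import *
for n in('top','side','wrist'):
    s=bot.read_state();c=read_camera(n);pickle.dump((c,s),open(n+'5.pkl','wb'))
    im=c['image'][:,:,::-1]
    if n=='top': im=cv2.resize(im[100:210,300:430],None,fx=6,fy=5)
    if n=='side': im=cv2.resize(im[140:260,190:330],None,fx=5,fy=5)
    cv2.imwrite(f'pics/{n}5.png',im)
E
python3 go.py 0.621 -0.116 0.09
```

```text
t 5.2667 pos [ 0.619  -0.1152  0.1284] shift mm [-2.3 -0.3 38.4] tilt fix [-0.0008 -0.0049 -0.    ] yaw y 75.7 F [-0.51  0.42 -1.39] w 0.5701353753557148
t 5.4167 pos [ 0.6197 -0.1144  0.1312] shift mm [-1.7 -1.3 41.2] tilt fix [-0.0004 -0.0021 -0.    ] yaw y 75.8 F [ 0.23  0.34 -1.11] w 0.5722597900308386
```

View pics/top5.png

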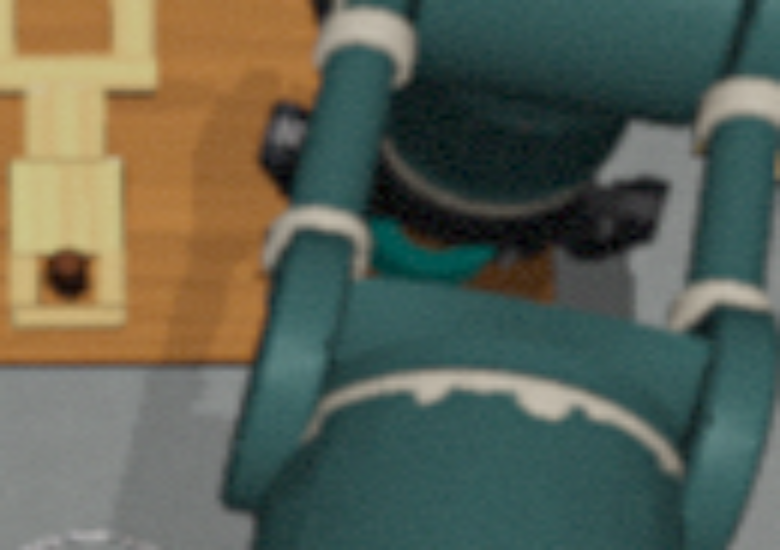

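View pics/side5.png

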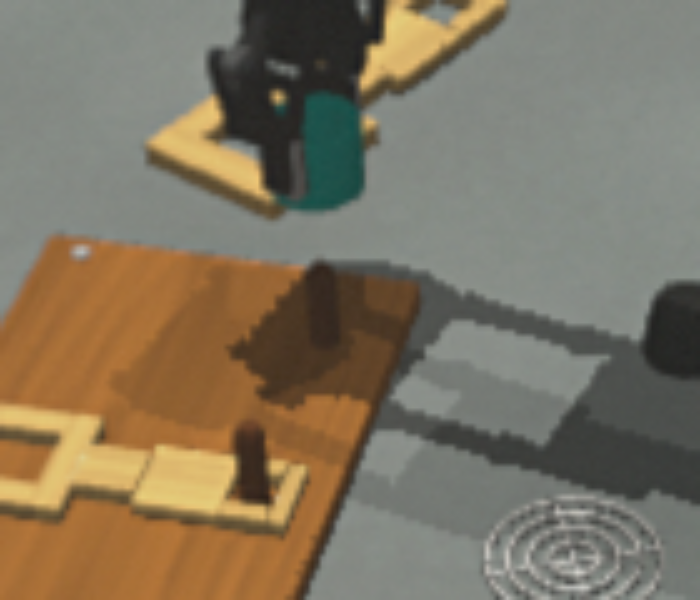

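View pics/wrist5.png

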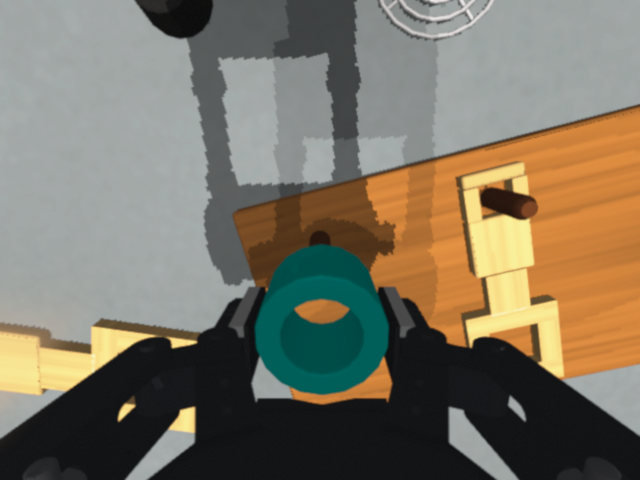

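The side view shows the spacer's axis in line with the bare peg. The wrist view shows the peg's base at (320,237), centred between the fingers. I'll check the peg's near base edge along tool x.

```bash
python3 - <<'E'
from h import *
c,s=pickle.load(open('wrist5.pkl','rb'))
g=c['image'][222:256,300:340].astype(int).sum(2)
print(g[:,14:28:2])
for v in (230,232,234):
    p=onz(c,(319.5,v),.018,s); print(v,p.round(4))
# middle peg tip, px ~ (527,208)
print('mid tip',onz(c,(528,208),.068,s).round(4))
from scipy.spatial.transform import Rotation as R
Rt=R.from_rotvec(s['tcp_rot']).as_matrix();print('toolx',Rt[:,0].round(3))
E
```

```text
[[170 170 173 173 177 172 175]
 [176 175 175 175 173 173 172]
 [176 173 175 172 169 171 170]
 [176 171 168 169 168 169 163]
 [171 166 169 170 164 166 164]
 [167 164 165 166 163 166 162]
 [168 166 164 167 164 162 162]
 [165 160 157 158 157 158 162]
 [162 143 133 128 131 149 162]
 [144 114  96  95  90 122 157]
 [114  83  80  80  76  91 134]
 [ 86  74  75  74  76  80  99]
 [ 75  74  72  78  77  71  80]
 [ 76  74  79  79  81  78  80]
 [ 76  74  78  79  78  76  77]
 [ 76  78  76  81  81  76  76]
 [ 78  71  71  78  79  76  73]
 [ 75  76  78  77  76  81  78]
 [ 75  77  77  81  76  82  75]
 [ 74  73  80  79  78  78  70]
 [ 75  72  75  79  80  79  75]
 [ 79  87  92  99  98  93  86]
 [100 110 124 133 133 123 109]
 [132 134 137 146 144 138 135]
 [144 146 149 154 153 150 145]
 [154 154 154 154 154 152 149]
 [156 156 154 155 156 151 149]
 [155 154 155 154 152 149 149]
 [155 155 154 154 153 149 147]
 [155 155 154 153 150 149 148]
 [155 155 152 151 149 147 149]
 [154 151 148 149 147 149 148]
 [151 149 149 147 147 148 149]
 [149 148 149 147 149 147 149]]
230 [ 0.6129 -0.1144  0.018 ]
232 [ 0.6144 -0.1148  0.018 ]
234 [ 0.616  -0.1151  0.018 ]
mid tip [0.6189 0.0132 0.068 ]
toolx [-0.969  0.245  0.004]
```

The peg axis comes out at (0.621,-0.1165) from three views. I'll descend in short steps with corrections.

Emit:
{"fn": "servo_tool", "kwargs": {
  "targets": "0 -0.002 0 -2 -1 0 40; 0 0 0 0 0 10 40; 0 0 0 1 -1 10 40; 0 0 0 1 -1 10 40; 0 0 0 0 0 0 40"
}}

```text
time: 5.83
tool_pos: [0.6188, -0.1142, 0.1011]
tcp_rot: [0.382, 3.115, -0.0]
wrist_force: [0.1, -0.5, -1.5]
width: 0.571
```

```bash
python3 go.py 0.621 -0.1165 0.06
```

```text
t 5.8333 pos [ 0.6188 -0.1142  0.1011] shift mm [-2.6 -1.7 41.1] tilt fix [0.0001 0.0028 0.    ] yaw y 76.0 F [ 0.14 -0.45 -1.49] w 0.5707700470821369
```

Emit:
{"fn": "servo_tool", "kwargs": {
  "targets": "0 0.002 0 -2 -2 5 40; 0 0 0 0 0 10 40; 0 0 0 0 0 8 40; 0 0 0 0 0 0 40"
}}

```text
time: 6.17
tool_pos: [0.6194, -0.1167, 0.0745]
tcp_rot: [-0.382, -3.117, -0.0]
wrist_force: [-0.0, 0.2, -1.3]
width: 0.572
```

```bash
python3 go.py 0.621 -0.1165 0.04;python3 - <<'E'
from h import *
from workcell import *
c=read_camera('side');cv2.imwrite('pics/s6.png',cv2.resize(c['image'][140:260,190:330,::-1],None,fx=5,fy=5))
E
```

```text
t 6.1667 pos [ 0.6194 -0.1167  0.0745] shift mm [-1.6  0.5 34.5] tilt fix [ 0.0001 -0.0015  0.    ] yaw y 76.0 F [-0.01  0.24 -1.28] w 0.5716805142051388
```

View pics/s6.png

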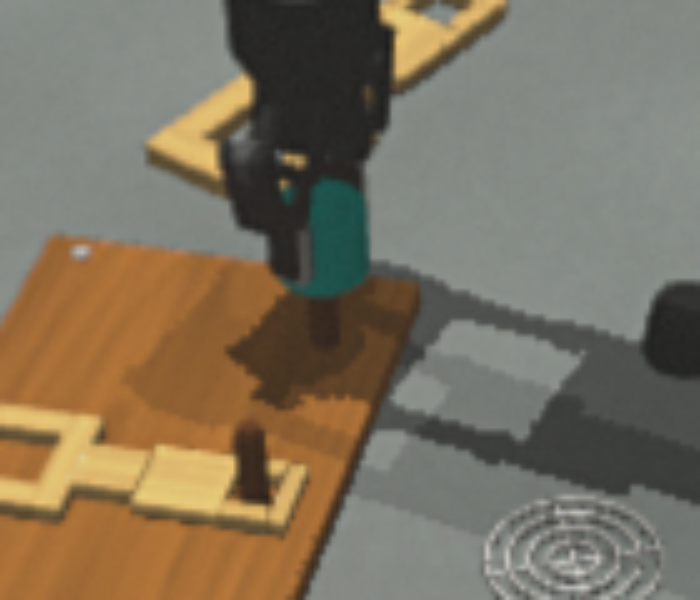

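The spacer's bottom is at about (318,290), over the tip of the peg, and there is no contact force. I'll continue down.

Emit:
{"fn": "servo_tool", "kwargs": {
  "targets": "0 0 0 -1 0 8 40; 0 0 0 0 0 8 40; 0 0 0 0 0 8 40; 0 0 0 0 0 0 40"
}}

```text
time: 6.55
tool_pos: [0.6216, -0.1173, 0.0494]
tcp_rot: [0.382, 3.118, 0.0]
wrist_force: [-1.4, 0.6, -0.3]
width: 0.569
```

```bash
python3 go.py 0.621 -0.1165 0.028
```

```text
t 6.55 pos [ 0.6216 -0.1173  0.0494] shift mm [ 0.7  0.6 21.4] tilt fix [0.0002 0.0007 0.    ] yaw y 76.0 F [-1.41  0.61 -0.28] w 0.5689657840158254
```

Emit:
{"fn": "servo_tool", "kwargs": {
  "targets": "0 0 0 0 0 7 40; 0 0 0 0 0 6 40; 0 0 0 0 0 5 40; 0 0 0 0 0 0 40"
}}

```text
time: 6.88
tool_pos: [0.6214, -0.1173, 0.0291]
tcp_rot: [0.382, 3.118, 0.0]
wrist_force: [-0.2, -0.3, -0.6]
width: 0.571
```

```bash
python3 go.py 0.621 -0.1165 0.028
```

```text
t 6.8833 pos [ 0.6214 -0.1173  0.0291] shift mm [0.6 0.6 1.1] tilt fix [0.0002 0.0002 0.    ] yaw y 76.0 F [-0.17 -0.34 -0.56] w 0.5706761491989174
```

Emit:
{"fn": "servo_tool", "kwargs": {
  "targets": "0 0 0 0 0 1.5 40; 0 0 0 0 0 0 40"
}}

```text
time: 7.05
tool_pos: [0.6215, -0.1173, 0.0272]
tcp_rot: [0.382, 3.118, 0.0]
wrist_force: [-0.5, 0.2, -0.1]
width: 0.571
```

```bash
python3 go.py 0.621 -0.1165 0.0275
```

```text
t 7.05 pos [ 0.6215 -0.1173  0.0272] shift mm [ 0.7  0.6 -0.3] tilt fix [0.0002 0.0002 0.    ] yaw y 76.0 F [-0.53  0.2  -0.07] w 0.5708559194117269
```

Now I'll open the fingers gradually.

Emit:
{"fn": "servo_tool", "kwargs": {
  "targets": "0 0 0 0 0 0 52; 0 0 0 0 0 0 56; 0 0 0 0 0 0 66; 0 0 0 0 0 0 76; 0 0 0 0 0 0 85; 0 0 0 0 0 0 85; 0 0 0 0 0 0 85"
}}

```text
time: 7.63
tool_pos: [0.6231, -0.1176, 0.0293]
tcp_rot: [0.382, 3.115, -0.0]
wrist_force: [0.1, 0.2, 0.7]
width: 0.995
```

```bash
python3 go.py 0.621 -0.1165 0.15;python3 - <<'E'
from h import *
from workcell import *
c=read_camera('wrist');cv2.imwrite('pics/w7.png',c['image'][:,:,::-1])
E
```

```text
t 7.6333 pos [ 0.6231 -0.1176  0.0293] shift mm [   1.8    0.6 -120.7] tilt fix [ 0.0002  0.0036 -0.    ] yaw y 76.0 F [0.1  0.21 0.73] w 0.995258799932297
```

View pics/w7.png

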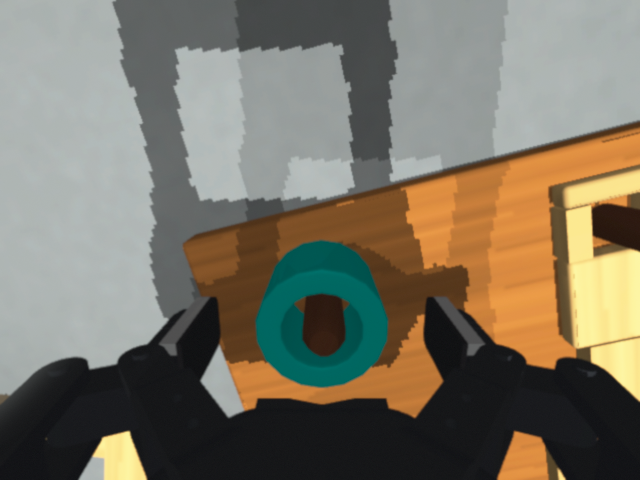

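The spacer at (321,315) is over the peg, with the peg showing inside the bore and the fingers clear. I'll retreat straight up.

Emit:
{"fn": "servo_tool", "kwargs": {
  "targets": "0 0 0 0 0 -10 85; 0 0 0 0 0 -20 85; 0 0 0 0 0 -20 85; 0 0 0 0 0 -30 85; 0 0 0 0 0 -30 85; 0 0 0 0 0 -30 85; 0 0 0 0 0 0 85"
}}

```text
time: 8.27
tool_pos: [0.6199, -0.1169, 0.1754]
tcp_rot: [-0.382, -3.114, -0.001]
wrist_force: [1.6, -0.7, 2.0]
width: 0.998
```

Emit:
{"fn": "servo_tool", "kwargs": {
  "targets": "0 0 0 35 0 0 85; 0 0 0 35 0 0 85; 0 0 0 35 0 0 85; 0 0 0 30 0 0 85; 0 0 0 0 0 0 85"
}}

```text
time: 8.68
tool_pos: [0.4879, -0.0841, 0.1792]
tcp_rot: [0.383, 3.114, -0.0]
wrist_force: [-0.7, -0.2, 0.1]
width: 0.996
```

```bash
python3 go.py 0.621 -0.1165 0.15;python3 - <<'E'
from h import *
from workcell import *
for n in('top','side','wrist'):
    s=bot.read_state();c=read_camera(n);pickle.dump((c,s),open(n+'8.pkl','wb'))
    im=c['image'][:,:,::-1]
    if n=='top': im=cv2.resize(im[75:250,220:400],None,fx=4,fy=3.4)
    if n=='side': im=cv2.resize(im[180:320,140:320],None,fx=4,fy=4)
    cv2.imwrite(f'pics/{n}8.png',im)
E
```

```text
t 8.6833 pos [ 0.4879 -0.0841  0.1792] shift mm [-136.8    0.8   29.7] tilt fix [0.0003 0.0038 0.    ] yaw y 76.0 F [-0.72 -0.25  0.08] w 0.9958817688704749
```

View pics/side8.png

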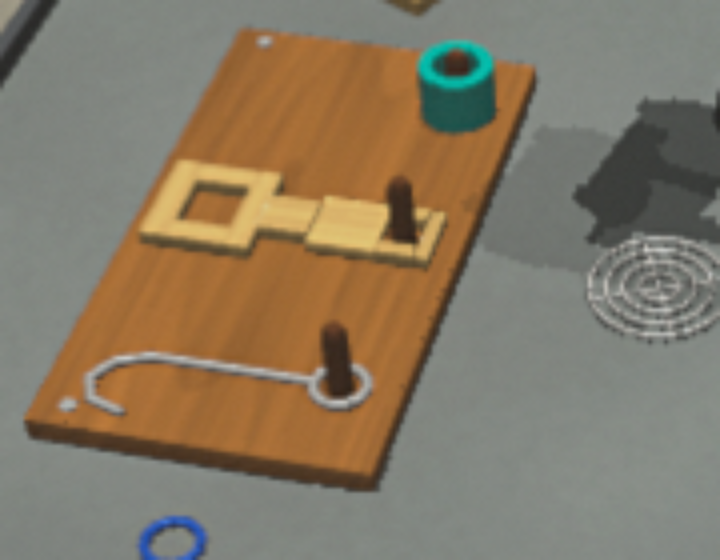

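View pics/wrist8.png

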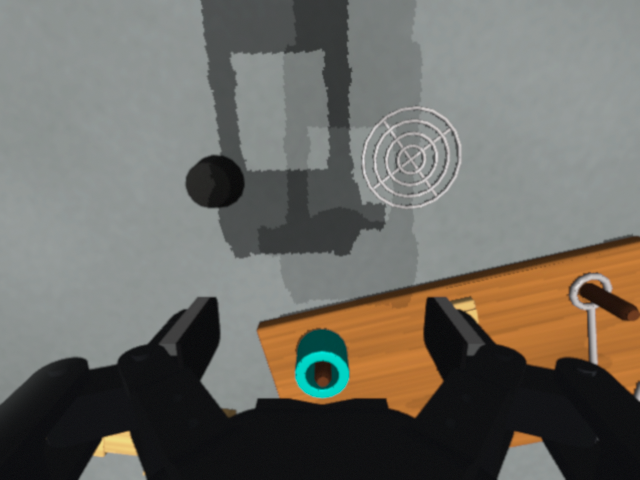

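View pics/top8.png

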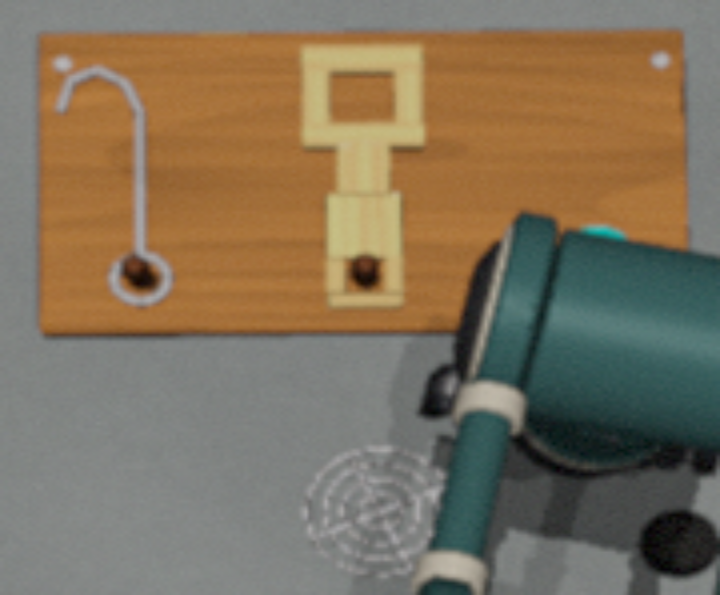

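The side view shows the spacer at (457,87) in the crop, upright around the bare peg with the tip visible in the bore. The hook and paddle look the same as before. I'll check the height and compare the hook and paddle numerically.

```bash
python3 - <<'E'
from h import *
c,s=pickle.load(open('side8.pkl','rb'));c0,_=pickle.load(open('side0.pkl','rb'))
hsv=cv2.cvtColor(c['image'],cv2.COLOR_RGB2HSV);m=cv2.inRange(hsv,(80,110,40),(97,255,255));m[:180]=0;m[320:]=0
k=max(cv2.findContours(m,0,1)[0],key=cv2.contourArea);print('bbox',cv2.boundingRect(k))
a=np.linspace(0,6.28,60)
for dz in (0,.004,.01):
  P=np.array([proj(c,[.6205+.025*np.cos(t),-.1165+.025*np.sin(t),z+dz]) for t in a for z in(.018,.058)])
  print('expected for lift',dz,P.min(0).round(1),P.max(0).round(1))
d=np.abs(c['image'][215:300,140:240].astype(int)-c0['image'][215:300,140:240]).max(2);print('hook/paddle changed px >40:',(d>40).sum())
E
```

```text
bbox (245, 190, 18, 23)
expected for lift 0 [244.4 189.6] [264.4 213.6]
expected for lift 0.004 [244.3 188.4] [264.4 212.4]
expected for lift 0.01 [244.1 186.5] [264.3 210.6]
hook/paddle changed px >40: 0
```

```bash
python3 -c "
from workcell import *
print(finish_job())"
```

```text
the job is handed in; nothing more can be done
None
```

The turquoise spacer is over the bare peg (rail y = -0.13, at about (0.621, -0.117) m), resting on the board and released. I handed the job in at about 8.8 s of the 35 s allowed, with the gripper open and well clear.

- **Seating:** in the side view the spacer covers image rows 190–212. Flat on the board it should cover 189.6–213.6. The top edge matches; the bottom edge reads about 1 pixel high, where about 0.3 pixel is 1 mm, so this alone can't rule out a lift of a few mm. The release height also agrees: I let go with the TCP exactly 18 mm, one board thickness, above the pick-up height.
- **Hook and paddle:** comparing side views from before and after, no pixels changed around the hook and paddle, and both are still on their own pegs.
- **Forces:** the wrist force read about 2 to 3 N at most between moves.
- **Not confirmed:** the arm hid most of the spacer in the last top view, so that view couldn't confirm where it sits. The side and wrist views both show the peg inside its bore.

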